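Hold a run capacitor down in the sprung test cradle

ROBOT

A 6-joint arm with a two-finger parallel gripper is mounted at the origin on the work surface; the furniture and walls round the work are solid. World frame = base frame: x ahead of the robot, y to its left, z up, the work surface at z = 0. Lengths are in m, angles in rad, forces in N, time in s.
With the tool pointing down it reaches from about 0.3 to 0.875 m from the base axis. Payload 4.2 kg.
Tool frame: the origin (TCP) lies midway between the tips of the shut fingers; the grasp point (between the pads) lies 19 mm behind it; z points along the fingers, y is the line along which they close (so a half turn about z gives the same grasp; the last joint's range is limited). The gripper opens to 85 mm and grips with 20 to 120 N. Pads are 22 mm wide; open, the fingers measure 114 mm over their backs; the gripper's body (76 mm by 85 mm) begins 54 mm behind the grasp point. The pads swing forward as they close: fully open they stand 13 mm farther back than shut.
Start: joints at [-1.265, 0.32, 1.565, -0, 1.257, -0.02], TCP at [0.184, -0.545, 0.231] pointing down, gripper open.
Joint ranges: [-3.11, 3.11], [-0.84, 2.01], [0.21, 2.61], [-1.34, 4.49], [0.05, 2.63], [-2.56, 2.56]. Speed limits (rad/s): [2.57, 2.57, 3.14, 3.14, 3.14, 3.14].

INTERFACE

Orientations are given as a unit quaternion [x, y, z, w].
In Python, from cell import monitor, imaging, workorder, search_frame, regions_of gives the robot as it stands. The module is installed in compiled form; this text tells all that it offers.
- The arm moves only by the tool apply_moves, never from a script. Its argument "series" is a list of rows, each an object with "translation": the shift along the tool's x, y, z in units of 30 mm (1.0 is 30 mm), a list of three; "angular": the turn, a rotation vector about the tool's x, y, z in units of 6 degrees (1.0 is 6 degrees), a list of three; "hand": the closure, from -1 (fully open) to 1 (shut), so that 0 is half open. A call has 1 to 12 rows; each row shifts and turns the commanded pose from where the row before left it, along the tool's axes as they then stand; what a row does not reach is not made up. A row lasts 1/12 s, in which the tool goes at most 41.7 mm and 7.16 degrees, less where a joint would pass 70% of its speed; a pose out of reach is approached as far as the arm can. A call is refused whole if a number of a shift passes 1 or a number of a turn 1, either way. A call with a gripper value outside its range is refused whole. The fingers move at their own pace and stop on an object; the grip force is fixed at half the most. Time passes only in rows, so rows that do not move let the fingers close. It gives the time, the measured TCP pose, the force, the opening and the grip force at its end, in the units of the state.
- monitor.sense(): the state, without advancing time (a new reading comes with each control period).
- imaging.camera(name): name is "scene" or "top" or "wrist"; returns a dict with "image" (384x512x3 uint8, red, green, blue), "range_z" (384x512 float32, m along the optical axis (not along the pixel's ray), 0 where there is no reading), "fx", "fy", "cx", "cy" (pixels), "R" (3x3) and "t" (3): a world point X has camera coordinates R X + t. Camera axes: x right, y down, z forward; pixel columns grow to the right and rows downward; lengths in m; the calibration is good to about 2 mm. A picture is of the moment at which its call begins.
- workorder.finish_job(): hands the job in; it is judged then, once.
Trained networks look in the newest picture that a camera, given by its name, has taken for a name from the list of things; names that differ only in an ending like _2 or _b are one class to them, and where a whole thing is asked for, a point or a joint stands for the part that bears it (a point fixed in the world has none). Each returns a list of dicts, best first, with "p" (0 to 1); they miss things now and then, are a little off and sometimes report something else, mostly with a low value. They report only what shows in the picture. A call takes as long as a camera call. They do not tell look-alikes from the thing itself.
- search_frame(camera, thing): "centre" ([column, row] in pixels, amid what is visible of it).
- regions_of(camera, thing): "mask" (384x512 bool, what is visible of it) and "centre" ([column, row] in pixels, amid what is visible of it).
The state is a dict: "time_s": time; "q": joint angles; "joint_vel": joint speeds; "tau": joint torques, N m; "position": TCP position; "tool_rot": TCP orientation; "force": force on the tool from outside, world axes, zero at the start; "ft_torque": the same for the moment, N m; "gripper_width": finger opening in m; "grip_force": force on a finger pad.
Only numpy, scipy, OpenCV 4.12 (cv2) and the standard library are available. Lean on these libraries where they do the work, as an engineer would, in place of code of your own. Each camera call takes 0.05 s, during which the arm holds its last target. There are 200 camera calls.

TASK

Pick up the white run capacitor, set it upright into the sprung ring cup of the blue test cradle, and press it down against the spring until the cup is fully home at the bottom of its travel. Finish while still holding the capacitor pressed down like that (do not let go), and leave the bearing, the grease tin, the terminal block and the screwdriver where they are.

Things in the scene. Friction and masses are not known exactly. Their poses are not given: they have to be found in the camera images.
- capacitor_mid (a point): centre of the capacitor: a white round can with a blue label on one side, 36 mm in diameter and 63 mm tall, with two thin terminal tabs on top (74 mm with them, tabs do not collide); about 0.06 kg. It starts standing upright, tabs up. The point lies on its axis, 32 mm above its underside; z is the can's axis, upward
- cup_seat (a point): centre of the inner floor of the sprung cup, where the capacitor's underside rests: a bare-aluminium round cup, inner diameter 40 mm, flaring to about 48 mm at the rim (lead-in); the rim is 12 mm above this floor and 58 mm across outside. The floor is 48 mm above the bench with the spring released, 32 mm when fully home; z is up
- cradle: the test cradle, fixed to the bench: blue base plate 100 x 100 x 8 mm, a coil spring in the middle that carries the cup. 43 mm to the +y side of the cup's axis stands a thin post 50 mm high whose green band is level with the cup's rim when the cup is home; at +x two binding posts (red, black) 28 mm high. Origin on the bench below the cup's axis
- cup (a joint): how far the cup is pressed down, in m: 0 = spring released (up), 0.016 = fully home against its stop. The cup moves straight down. It needs about 4 N to start moving and about 12 N in all to be fully home, and springs back when let go; there is no latch
- capacitor: the same capacitor; origin at the centre of its underside
- bearing: ball bearing lying flat, 35 mm in diameter, 11 mm thick; origin at the centre of its underside; leave alone
- grease_tin: round green tin, 70 mm in diameter, 44 mm tall; origin at the centre of its underside; leave alone
- terminal: white terminal block, 20 x 40 x 18 mm; origin at the centre of its underside; leave alone
- screwdriver: screwdriver with red and black handle, 190 mm long, 31 mm high, lying on the bench; origin below its middle; leave alone
There are look-alikes about, which are no part of the job. What is shaped like the capacitor but brown or red is not meant.

How it is judged:
By the outcome, as a careful person would: the job done as asked, in the order asked, and still so for the second after the job is handed in, while the arm keeps its last pose, push and grip.
It also fails if it takes over 35 s, if anything falls off the work surface, if the arm or the gripper's body presses on something with over 40 N, if the wrist force passes 120 N, or if a joint passes its speed limit or range.

## Working session

There is one attempt and no reset: what is moved stays moved. The work goes in short steps, Python scripts to look and compute and a tool call to move; the robot and the scene stay as the last step left them, time stands still between calls to the robot, and variables do not carry over. Pictures are saved under pics/ and viewed, at most 10 in all, crops included, and the job is handed in when it is done.

Besides the shell and the picture viewer there is one more tool, called after "Request:" in YAML: its name, and indented under it one key for each argument. apply_moves: Moves the arm, as the interface text tells. Its arguments: {"type":"object","properties":{"series":{"type":"array","items":{"type":"object","properties":{"translation":{"type":"array","items":{"type":"number"}},"angular":{"type":"array","items":{"type":"number"}},"hand":{"type":"number"}}}}},"required":["series"]}

```bash
mkdir -p pics; cat > h.py <<'E'
import numpy as np, cv2
from cell import monitor, imaging, workorder, search_frame, regions_of
def world(c,u,v,z=None):
    z=c["range_z"][int(v),int(u)] if z is None else z
    p=np.array([(u-c["cx"])/c["fx"]*z,(v-c["cy"])/c["fy"]*z,z])
    return np.array(c["R"]).T@(p-np.array(c["t"]))
def cloud(c,m):
    vs,us=np.nonzero(m&(c["range_z"]>0)); z=c["range_z"][vs,us]
    p=np.stack([(us-c["cx"])/c["fx"]*z,(vs-c["cy"])/c["fy"]*z,z],1)
    return (p-np.array(c["t"]))@np.array(c["R"])
def save(n,im): cv2.imwrite("pics/"+n+".png",im[:,:,::-1])
E
python3 - <<'E'
from h import *
ims=[]
for n in("top","scene"):
    c=imaging.camera(n); save(n,c["image"])
    for t in("capacitor","cup","cradle","bearing","grease_tin","terminal","screwdriver"):
        for r in regions_of(n,t)[:4]:
            P=cloud(c,r["mask"])
            if len(P): print(n,t,round(r["p"],2),np.round(r["centre"]),P.min(0).round(3),P.max(0).round(3),np.median(P,0).round(3))
print(monitor.sense())
E
```

```text
top capacitor 0.89 [318. 237.] [ 0.516 -0.098  0.011] [ 0.548 -0.063  0.075] [ 0.531 -0.078  0.061]
top capacitor 0.77 [276. 212.] [ 0.559 -0.027  0.001] [0.601 0.013 0.076] [ 0.575 -0.004  0.061]
top capacitor 0.74 [323. 278.] [ 0.437 -0.113 -0.003] [ 0.471 -0.066  0.076] [ 0.454 -0.081  0.061]
top cup 0.95 [209. 249.] [0.476 0.09  0.044] [0.53  0.145 0.063] [0.503 0.119 0.053]
top cradle 0.92 [206. 249.] [ 0.44   0.054 -0.003] [0.566 0.181 0.063] [0.502 0.116 0.009]
top cradle 0.29 [311. 182.] [ 0.616 -0.088 -0.003] [ 0.658 -0.06   0.021] [ 0.636 -0.074  0.016]
top bearing 0.81 [250. 175.] [ 0.635  0.03  -0.004] [0.668 0.065 0.014] [0.652 0.048 0.009]
top grease_tin 0.8 [164. 143.] [ 0.662  0.171 -0.002] [0.743 0.239 0.047] [0.694 0.203 0.042]
top grease_tin 0.18 [249. 168.] [ 0.635  0.033 -0.004] [0.672 0.065 0.014] [0.653 0.049 0.01 ]
top terminal 0.67 [224. 137.] [ 0.669  0.051 -0.005] [0.839 0.123 0.032] [0.716 0.096 0.022]
top terminal 0.64 [312. 182.] [ 0.616 -0.093 -0.003] [ 0.661 -0.06   0.021] [ 0.636 -0.074  0.016]
top screwdriver 0.71 [227. 135.] [ 0.669  0.049 -0.005] [
[... 1000 characters left out ...]
2 0.022]
{'time_s': 0.8, 'q': array([-1.26503689e+00,  3.19567905e-01,  1.56450602e+00, -2.23755290e-05,
        1.25739075e+00, -2.00141873e-02]), 'joint_vel': array([-0.0022186 , -0.00033895, -0.00063714,  0.00101592,  0.00015777,
        0.00080862]), 'tau': array([ 3.35636259e-04, -4.15367997e+01, -2.34411407e+01,  6.77004095e-05,
        1.57771906e-04, -1.30256313e-05]), 'position': array([ 0.18401402, -0.54477226,  0.23135405]), 'tool_rot': array([ 9.86762687e-01,  1.62170881e-01, -1.42300622e-06,  6.48549998e-05]), 'force': array([0.56581757, 0.21244835, 0.01033094]), 'ft_torque': array([ 0.02411125, -0.01099356,  0.01164453]), 'grip_force': 0.0, 'gripper_width': 0.08601876672301684}
```

```bash
python3 - <<'E'
import cv2,numpy as np
t=cv2.imread("pics/top.png");s=cv2.imread("pics/scene.png")
a=cv2.resize(t[100:300,140:365],None,fx=1.75,fy=1.75);b=cv2.resize(s[120:320,140:400],None,fx=1.52,fy=1.52)
h=min(len(a),len(b));cv2.imwrite("pics/ab.png",np.hstack([a[:h],b[:h]]))
cv2.imwrite("pics/caps.png",np.hstack([cv2.resize(s[135:225,262:382],None,fx=6,fy=6)]))
E
```

```text
(no output)
```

View pics/ab.png

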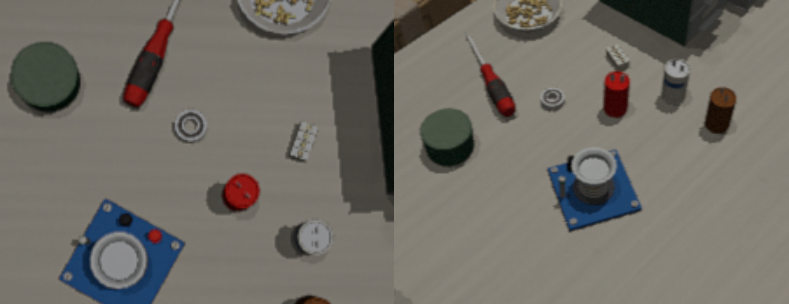

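View pics/caps.png

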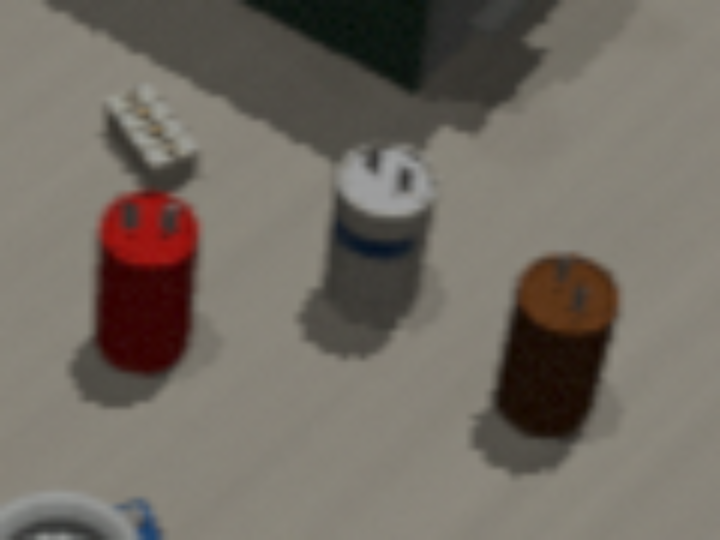

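White candidate at scene (322,174); red at (286,184) and brown at (355,191) are look-alikes. Only the white one has the white can and blue label, so it is the target. The dark box beside it needs measuring.

```bash
python3 - <<'E'
from h import *
C=imaging.camera("top"); 
P=cloud(C,np.ones((384,512),bool)); S=cloud(imaging.camera("scene"),np.ones((384,512),bool)); A=np.vstack([P,S])
# max height map, 4cm cells
xs=np.arange(0.1,0.95,.04); ys=np.arange(-0.64,.3,.04)
print("y     ",*(f"{int(y*100):4d}" for y in ys))
for x in xs[::-1]:
    r=[]
    for y in ys:
        m=(abs(A[:,0]-x-.02)<.02)&(abs(A[:,1]-y-.02)<.02); r.append(f"{int(1000*A[m,2].max()):4d}" if m.any() else "   .")
    print(f"{x:.2f}  ",*r)
b=A[(A[:,2]>.09)&(A[:,0]>.3)&(A[:,1]<0)&(A[:,1]>-.3)]
print("box near cap: min x",b.min(0).round(3),"max",b.max(0).round(3)); i=b[:,1].argmax(); print(b[i].round(3))
def circ(Q):
    (x,y),r=cv2.minEnclosingCircle(Q[:,:2].astype(np.float32)); return round(x,4),round(y,4),round(r,4)
for n,D in(("top",P),("scene",S)):
    w=D[(np.hypot(D[:,0]-.531,D[:,1]+.079)<.03)&(abs(D[:,2]-.0625)<.005)]; print(n,"can",circ(w),w[:,2].mean().round(4))
    w=D[(np.hypot(D[:,0]-.503,D[:,1]-.118)<.035)&(abs(D[:,2]-.060)<.004)]; print(n,"rim",circ(w),w[:,2].max().round(4))
E
```

```text
y       -64  -60  -55  -51  -47  -43  -39  -35  -31  -27  -23  -19  -15  -11   -7   -3    0    4    8   12   16   20   24   28
0.94      .    .    .    .    .    .    .    .    .    .    .    .    .    .    .    .    .    .    .    .    .    .    .    .
0.90      .    .    .    .    .    .    .    .   -5   -3   -2    .   -4    .    .   -4   -5   -4   -3    .   -2   -2   -4   -2
0.86      .    .    .    .    .    4    4    4    4    4    4    5    5    4   25   24    5    4    4    4    4    4    4    6
0.82      .    .    .    .    .    4   21   21   18    4    4    4    4   25   25   25   25   12    3    4    4    4    5    4
0.78      .    .    .    .    .    .    .   20   20    2    3    4    6   26   20   24   25   13    4    4    5    5    5    4
0.74      .    .    .    .    .    .  173  173  173  173  172  173  171   24   24   27    6   21   22    3    5    4    5    4
0.70      .    .    .    .    .    .  173  174  173  173  173  173  172    4    6    4    4   14   31   15   46   47   43    4
0.66      .    .    .    .    .  167  173  173  173  173  173  174  172    5    4   
[... 1374 characters left out ...]
    3    3    4    3    4    4    4    4    4    3    3    3    2
0.18      .    .    .    .    .    .    .   16   36    3    3    4    3    4    4    3    3    4    4    4    3    3    .    .
0.14      .    .    .    .    .    .    .    .    .    1    3    4    4    3  240  261  281  279    3    3    2    .    .    .
0.10      .    .    .    .    .    .    .    .    .    .    .    .    .    .    .    .    2  288  238    2    .    .    .    .
box near cap: min x [ 0.56 -0.3   0.09] max [ 0.768 -0.148  0.174]
[ 0.738 -0.148  0.152]
top can (0.5313, -0.0812, 0.0181) 0.0611
top rim (0.5028, 0.1182, 0.0282) 0.0634
scene can (0.531, -0.0798, 0.0193) 0.0611
scene rim (0.5026, 0.1195, 0.0288) 0.063
```

Request:
apply_moves:
  series:
    - {"translation": [0.5, -0.35, 0], "angular": [0, 0, 0], "hand": -0.5}
    - {"translation": [1, -0.68, 0], "angular": [0, 0, 0], "hand": -0.5}
    - {"translation": [1, -0.68, 0], "angular": [0, 0, 0], "hand": -0.5}
    - {"translation": [1, -0.68, 0], "angular": [0, 0, 0], "hand": -0.5}
    - {"translation": [1, -0.68, 0], "angular": [0, 0, 0], "hand": -0.5}
    - {"translation": [1, -0.68, 0], "angular": [0, 0, 0], "hand": -0.5}
    - {"translation": [1, -0.68, 0], "angular": [0, 0, 0], "hand": -0.5}
    - {"translation": [1, -0.68, 0], "angular": [0, 0, 0], "hand": -0.5}
    - {"translation": [1, -0.68, 0], "angular": [0, 0, 0], "hand": -0.5}
    - {"translation": [1, -0.68, 0], "angular": [0, 0, 0], "hand": -0.5}
    - {"translation": [1, -0.68, 0], "angular": [0, 0, 0], "hand": -0.5}
    - {"translation": [1, -0.68, 0], "angular": [0, 0, 0], "hand": -0.5}

```text
time_s: 1.9
position: [0.4365, -0.2102, 0.2316]
tool_rot: [0.987, 0.162, 0.0, 0.0]
force: [0.7, -0.7, -0.4]
gripper_width: 0.0639
grip_force: 0.0
```

Request:
apply_moves:
  series:
    - {"translation": [1, -0.68, 0], "angular": [0, 0, 0], "hand": -0.5}
    - {"translation": [1, -0.68, 0], "angular": [0, 0, 0], "hand": -0.5}
    - {"translation": [1, -0.68, 0], "angular": [0, 0, 0], "hand": -0.5}
    - {"translation": [0, 0, 0.5], "angular": [0, 0, -0.7], "hand": -0.5}
    - {"translation": [0, 0, 0.5], "angular": [0, 0, -0.7], "hand": -0.5}
    - {"translation": [0, 0, 0.5], "angular": [0, 0, -0.7], "hand": -0.5}
    - {"translation": [0, 0, 0], "angular": [0, 0, 0], "hand": -0.5}
    - {"translation": [0, 0, 0], "angular": [0, 0, 0], "hand": -0.5}

```text
time_s: 2.57
position: [0.5011, -0.1249, 0.186]
tool_rot: [0.963, 0.269, -0.001, -0.0]
force: [0.2, 0.6, 0.1]
gripper_width: 0.0639
grip_force: 0.0
```

```bash
cat > go.py <<'E'
from h import *
from scipy.spatial.transform import Rotation as Ro
import sys
s=monitor.sense(); R=Ro.from_quat(s["tool_rot"]).as_matrix()
g=np.array(eval(sys.argv[1])); print("t",s["time_s"],"pos",s["position"].round(4),"F",s["force"].round(2),"w",round(s["gripper_width"],4))
print("units",(R.T@(g-s["position"])/.03).round(3),"tilt err deg",np.degrees(np.cross(R[:,2],[0,0,-1])).round(2),"toolframe",(R.T@np.radians(np.degrees(np.cross(R[:,2],[0,0,-1])))/np.radians(6)).round(3),"y_t",R[:,1].round(3),"x_t",R[:,0].round(3))
E
python3 go.py "[0.531,-0.0805,0.12]"
python3 - <<'E'
from h import *
c=imaging.camera("wrist"); save("w1",c["image"])
P=cloud(c,np.ones((384,512),bool))
w=P[(np.hypot(P[:,0]-.531,P[:,1]+.0805)<.03)&(abs(P[:,2]-.0625)<.006)]
print(len(w)); 
if len(w): print(cv2.minEnclosingCircle(w[:,:2].astype(np.float32)))
E
```

```text
t 2.5667 pos [ 0.5011 -0.1249  0.186 ] F [0.22 0.61 0.08] w 0.0639
units [ 1.621 -0.747  2.199] tilt err deg [-0.02 -0.08 -0.  ] toolframe [-0.01  0.01 -0.  ] y_t [ 0.518 -0.856 -0.001] x_t [ 0.856  0.518 -0.001]
1432
((0.5322750210762024, -0.08151918649673462), 0.018087390810251236)
```

View pics/w1.png

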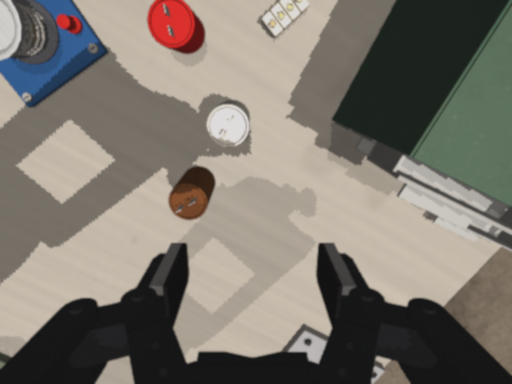

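The wrist view shows the white can at (228,125), clear of the red can (172,25), the brown can (190,192) and the box corner (340,118). I'll move over it and descend.

Request:
apply_moves:
  series:
    - {"translation": [0.82, -0.36, 0.4], "angular": [0, 0, 0], "hand": -0.5}
    - {"translation": [0.82, -0.36, 0.6], "angular": [0, 0, 0], "hand": -0.5}
    - {"translation": [0, 0, 0.7], "angular": [0, 0, 0], "hand": -0.5}
    - {"translation": [0, 0, 0], "angular": [0, 0, 0], "hand": -0.5}
    - {"translation": [0, 0, 0], "angular": [0, 0, 0], "hand": -0.5}

```text
time_s: 3.03
position: [0.5321, -0.0812, 0.1357]
tool_rot: [0.963, 0.269, -0.0, -0.0]
force: [0.6, -0.2, 0.7]
gripper_width: 0.0642
grip_force: 0.0
```

```bash
python3 go.py "[0.5317,-0.081,0.023]"
```

```text
t 3.0333 pos [ 0.5321 -0.0812  0.1357] F [ 0.62 -0.17  0.74] w 0.0642
units [-0.005 -0.011  3.755] tilt err deg [ 0.01 -0.04  0.  ] toolframe [-0.002  0.007 -0.   ] y_t [ 0.518 -0.855 -0.   ] x_t [ 0.855  0.518 -0.001]
```

Request:
apply_moves:
  series:
    - {"translation": [0, 0, 0.5], "angular": [0, 0, 0], "hand": -0.5}
    - {"translation": [0, 0, 0.75], "angular": [0, 0, 0], "hand": -0.5}
    - {"translation": [0, 0, 0.75], "angular": [0, 0, 0], "hand": -0.5}
    - {"translation": [0, 0, 0.75], "angular": [0, 0, 0], "hand": -0.5}
    - {"translation": [0, 0, 0.6], "angular": [0, 0, 0], "hand": -0.5}
    - {"translation": [0, 0, 0.4], "angular": [0, 0, 0], "hand": -0.5}
    - {"translation": [0, 0, 0], "angular": [0, 0, 0], "hand": -0.3}
    - {"translation": [0, 0, 0], "angular": [0, 0, 0], "hand": -0.1}
    - {"translation": [0, 0, 0], "angular": [0, 0, 0], "hand": 0.05}
    - {"translation": [0, 0, 0], "angular": [0, 0, 0], "hand": 0.15}
    - {"translation": [0, 0, 0], "angular": [0, 0, 0], "hand": 0.3}
    - {"translation": [0, 0, 0], "angular": [0, 0, 0], "hand": 1}

```text
time_s: 4.03
position: [0.5335, -0.0815, 0.0247]
tool_rot: [0.963, 0.269, 0.002, 0.001]
force: [-0.5, -1.0, 6.5]
gripper_width: 0.0345
grip_force: 59.7
```

Request:
apply_moves:
  series:
    - {"translation": [0, 0, 0], "angular": [0, 0, 0], "hand": 1}
    - {"translation": [0, 0, 0], "angular": [0, 0, 0], "hand": 1}
    - {"translation": [0, 0, 0], "angular": [0, 0, 0], "hand": 1}

```text
time_s: 4.28
position: [0.5335, -0.0815, 0.0247]
tool_rot: [0.963, 0.27, 0.002, 0.001]
force: [-0.9, -1.5, 6.3]
gripper_width: 0.0347
grip_force: 59.7
```

Request:
apply_moves:
  series:
    - {"translation": [0, 0, -0.2], "angular": [0, 0, 0], "hand": 1}
    - {"translation": [0, 0, -0.5], "angular": [0, 0, 0], "hand": 1}
    - {"translation": [0, 0, -0.9], "angular": [0, 0, 0], "hand": 1}
    - {"translation": [0, 0, -0.9], "angular": [0, 0, 0], "hand": 1}
    - {"translation": [0, 0, -0.9], "angular": [0, 0, 0], "hand": 1}
    - {"translation": [0, 0, -0.6], "angular": [0, 0, 0], "hand": 1}
    - {"translation": [0, 0, -0.2], "angular": [0, 0, 0], "hand": 1}

```text
time_s: 4.87
position: [0.534, -0.0813, 0.1527]
tool_rot: [0.963, 0.269, 0.003, 0.002]
force: [0.2, 0.1, -0.5]
gripper_width: 0.0345
grip_force: 59.8
```

Request:
apply_moves:
  series:
    - {"translation": [0.1, -0.23, 0], "angular": [0, 0, 0], "hand": 1}
    - {"translation": [0.2, -0.5, 0], "angular": [0, 0, 0], "hand": 1}
    - {"translation": [0.3, -0.7, 0], "angular": [0, 0, 0], "hand": 1}
    - {"translation": [0.35, -0.85, 0], "angular": [0, 0, 0], "hand": 1}
    - {"translation": [0.35, -0.85, 0], "angular": [0, 0, 0], "hand": 1}
    - {"translation": [0.35, -0.85, 0], "angular": [0, 0, 0], "hand": 1}
    - {"translation": [0.35, -0.85, 0], "angular": [0, 0, 0], "hand": 1}
    - {"translation": [0.3, -0.7, 0], "angular": [0, 0, 0], "hand": 1}
    - {"translation": [0.2, -0.5, 0], "angular": [0, 0, 0], "hand": 1}
    - {"translation": [0.1, -0.2, 0], "angular": [0, 0, 0], "hand": 1}
    - {"translation": [0, 0, 0], "angular": [0, 0, 0], "hand": 1}
    - {"translation": [0, 0, 0], "angular": [0, 0, 0], "hand": 1}

```text
time_s: 5.87
position: [0.5013, 0.119, 0.1479]
tool_rot: [0.963, 0.27, -0.001, 0.0]
force: [0.6, -0.1, -0.1]
gripper_width: 0.034
grip_force: 59.8
```

```bash
python3 go.py "[0.5027,0.1188,0.11]"
python3 - <<'E'
from h import *
s=monitor.sense()["position"]
ims=[]
for n in("scene","wrist"):
    c=imaging.camera(n); ims.append(c["image"])
    for r in regions_of(n,"capacitor")[:3]:
        P=cloud(c,r["mask"]); P=P[np.hypot(*(P[:,:2]-s[:2]).T)<.04]
        if len(P)<50: continue
        print(n,round(r["p"],2),r["centre"],P.min(0).round(4),P.max(0).round(4))
        for z in np.arange(P[:,2].min(),P[:,2].max(),.01):
            w=P[abs(P[:,2]-z)<.003]
            if len(w)>15:
                f=lambda a:np.hypot(w[:,0]-a[0],w[:,1]-a[1])-.018
                from scipy.optimize import least_squares
                o=least_squares(f,s[:2],loss="soft_l1",f_scale=.001); print("  z",z.round(3),len(w),"axis-TCP",(o.x-s[:2]).round(4),o.cost)
    r=regions_of(n,"cup")
    P=cloud(c,np.ones((384,512),bool)); P=P[(np.hypot(P[:,0]-.503,P[:,1]-.119)<.035)&(abs(P[:,2]-.060)<.003)]
    if len(P)>20:
        print("rim",len(P),cv2.minEnclosingCircle(P[:,:2].astype(np.float32)))
save("h1",np.hstack([cv2.resize(ims[0][110:290,180:360],(400,400)),cv2.resize(ims[1],(400,400))]))
E
```

```text
t 5.8667 pos [0.5013 0.119  0.1479] F [ 0.65 -0.13 -0.13] w 0.034
units [0.038 0.029 1.264] tilt err deg [ 0.05 -0.1   0.  ] toolframe [-0.001  0.019 -0.   ] y_t [ 0.52  -0.854 -0.   ] x_t [ 0.854  0.52  -0.002]
scene 0.51 [278.4, 206.3] [0.481  0.1082 0.1226] [0.5016 0.1383 0.1875]
  z 0.133 33 axis-TCP [-0.0007  0.0006] 7.35112694529635e-06
  z 0.143 17 axis-TCP [-0.0007  0.001 ] 2.782510138438277e-06
  z 0.183 26 axis-TCP [-0.0005  0.0053] 2.139697449571951e-05
rim 211 ((0.5033258199691772, 0.11931135505437851), 0.028685664758086205)
wrist 0.92 [246.3, 276.5] [0.483  0.0998 0.1236] [0.52   0.1369 0.1975]
  z 0.124 70 axis-TCP [ 0.0002 -0.0007] 1.1229272825648653e-06
  z 0.134 233 axis-TCP [ 0.0002 -0.0007] 4.983801595002805e-06
  z 0.144 301 axis-TCP [ 0.0002 -0.0006] 6.733167754597739e-06
  z 0.154 369 axis-TCP [ 0.0001 -0.0006] 1.0453080052820763e-05
  z 0.164 444 axis-TCP [ 0.0001 -0.0006] 1.1950869855328073e-05
  z 0.174 539 axis-TCP [-0.     -0.0008] 1.8683953157854077e-05
  z 0.184 5038 axis-TCP [ 0.0003 -0.0028] 0.02304249016062375
  z 0.194 238 axis-TCP [-0.0001  0.0161] 5.9442770679591045e-05
rim 954 ((0.503693163394928, 0.11836452782154083), 0.028442727401852608)
```

View pics/h1.png

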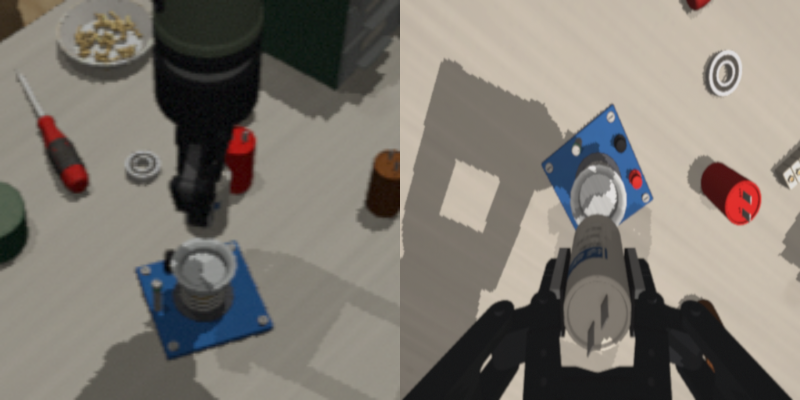

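The right half shows the can held upright and centred at (600,300), directly above the cup at (600,195). I'll descend to just above the rim with a small lateral correction.

Request:
apply_moves:
  series:
    - {"translation": [0.05, 0.03, 0.4], "angular": [0, 0, 0], "hand": 1}
    - {"translation": [0, 0, 0.6], "angular": [0, 0, 0], "hand": 1}
    - {"translation": [0, 0, 0.6], "angular": [0, 0, 0], "hand": 1}
    - {"translation": [0, 0, 0.3], "angular": [0, 0, 0], "hand": 1}
    - {"translation": [0, 0, 0], "angular": [0, 0, 0], "hand": 1}
    - {"translation": [0, 0, 0], "angular": [0, 0, 0], "hand": 1}

```text
time_s: 6.67
position: [0.5038, 0.119, 0.0918]
tool_rot: [0.963, 0.269, -0.0, 0.0]
force: [0.2, -0.6, -1.1]
gripper_width: 0.0344
grip_force: 59.8
```

```bash
python3 go.py "[0.5032,0.1191,0.072]"
```

```text
t 6.6667 pos [0.5038 0.119  0.0918] F [ 0.23 -0.64 -1.08] w 0.0344
units [-0.014 -0.013  0.659] tilt err deg [ 0.01 -0.03  0.  ] toolframe [-0.001  0.005  0.   ] y_t [ 0.519 -0.855 -0.   ] x_t [ 0.855  0.519 -0.   ]
```

Request:
apply_moves:
  series:
    - {"translation": [0, 0, 0.15], "angular": [0, 0, 0], "hand": 1}
    - {"translation": [0, 0, 0.15], "angular": [0, 0, 0], "hand": 1}
    - {"translation": [0, 0, 0.1], "angular": [0, 0, 0], "hand": 1}
    - {"translation": [0, 0, 0.1], "angular": [0, 0, 0], "hand": 1}
    - {"translation": [0, 0, 0.1], "angular": [0, 0, 0], "hand": 1}
    - {"translation": [0, 0, 0], "angular": [0, 0, 0], "hand": 1}
    - {"translation": [0, 0, 0], "angular": [0, 0, 0], "hand": 1}

```text
time_s: 7.25
position: [0.5036, 0.1192, 0.0736]
tool_rot: [0.963, 0.27, -0.0, 0.0]
force: [0.6, -0.1, 0.4]
gripper_width: 0.0347
grip_force: 59.8
```

Request:
apply_moves:
  series:
    - {"translation": [0, 0, 0.1], "angular": [0, 0, 0], "hand": 1}
    - {"translation": [0, 0, 0.1], "angular": [0, 0, 0], "hand": 1}
    - {"translation": [0, 0, 0], "angular": [0, 0, 0], "hand": 1}
    - {"translation": [0, 0, 0], "angular": [0, 0, 0], "hand": 1}

```text
time_s: 7.58
position: [0.5041, 0.1193, 0.0682]
tool_rot: [0.963, 0.269, 0.001, 0.0]
force: [-1.6, 0.4, 4.6]
gripper_width: 0.0345
grip_force: 60.3
```

Request:
apply_moves:
  series:
    - {"translation": [0, 0, 0.1], "angular": [0, 0, 0], "hand": 1}
    - {"translation": [0, 0, 0.1], "angular": [0, 0, 0], "hand": 1}
    - {"translation": [0, 0, 0.1], "angular": [0, 0, 0], "hand": 1}
    - {"translation": [0, 0, 0], "angular": [0, 0, 0], "hand": 1}
    - {"translation": [0, 0, 0], "angular": [0, 0, 0], "hand": 1}

```text
time_s: 8.0
position: [0.5041, 0.1193, 0.0597]
tool_rot: [0.963, 0.27, 0.001, 0.0]
force: [-2.2, -0.7, 8.3]
gripper_width: 0.0347
grip_force: 60.8
```

Request:
apply_moves:
  series:
    - {"translation": [0, 0, 0.1], "angular": [0, 0, 0], "hand": 1}
    - {"translation": [0, 0, 0.05], "angular": [0, 0, 0], "hand": 1}
    - {"translation": [0, 0, 0], "angular": [0, 0, 0], "hand": 1}
    - {"translation": [0, 0, 0], "angular": [0, 0, 0], "hand": 1}

```text
time_s: 8.33
position: [0.5042, 0.1194, 0.0566]
tool_rot: [0.963, 0.269, 0.001, 0.0]
force: [-3.8, -0.6, 19.6]
gripper_width: 0.0345
grip_force: 61.9
```

Request:
apply_moves:
  series:
    - {"translation": [0, 0, 0.05], "angular": [0, 0, 0], "hand": 1}
    - {"translation": [0, 0, 0], "angular": [0, 0, 0], "hand": 1}
    - {"translation": [0, 0, 0], "angular": [0, 0, 0], "hand": 1}

```text
time_s: 8.58
position: [0.5043, 0.1194, 0.0565]
tool_rot: [0.963, 0.269, 0.001, 0.0]
force: [-7.4, -1.3, 29.2]
gripper_width: 0.0346
grip_force: 63.0
```

Request:
apply_moves:
  series:
    - {"translation": [0, 0, -0.02], "angular": [0, 0, 0], "hand": 1}
    - {"translation": [0, 0, 0], "angular": [0, 0, 0], "hand": 1}
    - {"translation": [0, 0, 0], "angular": [0, 0, 0], "hand": 1}
    - {"translation": [0, 0, 0], "angular": [0, 0, 0], "hand": 1}

```text
time_s: 8.92
position: [0.5042, 0.1194, 0.0566]
tool_rot: [0.963, 0.269, 0.001, 0.0]
force: [-5.4, -0.3, 24.9]
gripper_width: 0.0348
grip_force: 62.3
```

```bash
python3 - <<'E'
from h import *
ims=[]
for n in("scene","wrist"):
    c=imaging.camera(n); ims.append(c["image"])
    P=cloud(c,np.ones((384,512),bool)); d=np.hypot(P[:,0]-.5033,P[:,1]-.1188)
    w=P[(d>.0245)&(d<.028)&(P[:,2]<.07)&(P[:,2]>.02)]; print(n,"rim z",len(w),np.percentile(w[:,2],[25,50,75,90]).round(4))
save("end",np.hstack([cv2.resize(ims[0][150:290,200:340],(400,400)),cv2.resize(ims[1],(400,400))]))
s=monitor.sense();print(s["position"],s["force"],s["time_s"])
E
```

```text
scene rim z 109 [0.0371 0.0432 0.0447 0.047 ]
wrist rim z 1082 [0.0419 0.0425 0.0431 0.0647]
[0.50423457 0.11940528 0.05654132] [-5.47955616 -0.96152822 25.33508287] 9.0167
```

View pics/end.png

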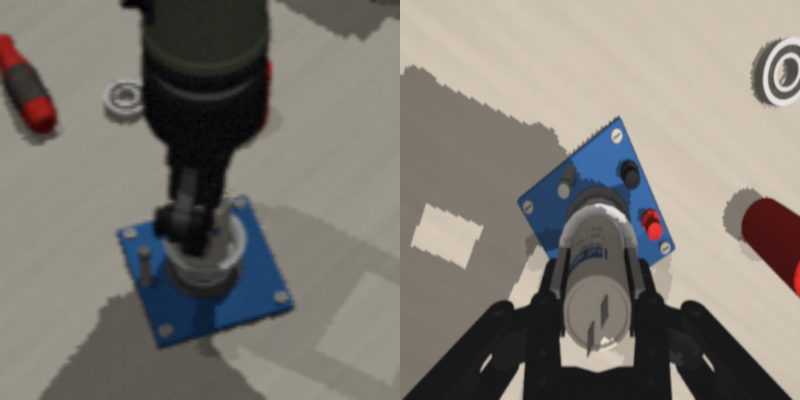

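The can sits upright in the cup (scene half at (205,245), wrist half at (600,250)). The rim is at about 43–44 mm, level with the green band, and the 25 N push is against the hard stop, so the cup is home.

```bash
python3 -c "
from cell import workorder; print(workorder.finish_job())"
```

```text
the job is handed in; nothing more can be done
None
```

The white capacitor stands upright in the cup, still gripped and pressed fully home at about 25 N with the rim at 43–44 mm; the other things were not touched, and the job was handed in at about 9 s.

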